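# Snap the torch back into its sloping charger

## Robot

A 6-joint arm with a two-finger parallel gripper is mounted at the origin on the work surface. World frame = base frame: x ahead of the robot, y to its left, z up, the work surface at z = 0. Lengths are in m, angles in rad, forces in N, time in s.
With the tool pointing down it reaches from about 0.35 to 0.875 m from the base axis. Payload 4.2 kg.
Tool frame: the origin (TCP) lies at the very end of the fingers, on their centre line; the grasp point (between the pads) lies 19 mm behind it; z points along the fingers, y is the line along which they close (so a half turn about z gives the same grasp; the last joint's range is limited). The gripper opens to 87 mm and grips with 3 to 60 N. Pads are 19 mm wide; open, the fingers measure 117 mm over their backs; the gripper's body (75 mm by 190 mm) begins 51 mm behind the grasp point.
Start: joints at [-0.993, 0.385, 0.008, 0, -1.194, -0.259], TCP at [0.196, -0.593, 0.223] pointing down, gripper open.
Joint ranges: [-3.14, 3.14], [-1.21, 2.06], [-1.07, 1.41], [-3.16, 2.05], [-2.99, -0.16], [-3.1, 3.1]. Speed limits (rad/s): [2.79, 2.79, 3.14, 3.14, 3.14, 3.14].

## Interface

Orientations are given as a unit quaternion [x, y, z, w].
In Python, from cell import status, imaging, workorder gives the robot as it stands.
- The arm moves only by the shell command python3 -m pendant 'ROWS' [FORCE]. ROWS is rows parted by semicolons, their numbers by spaces, 1 to 5 of them, each of 7 numbers: a rotation vector rx, ry, rz in rad, then dx, dy, dz in m, then the finger opening in m; each row is the pose to reach, as a shift and turn from the pose commanded when the command began, along the tool's axes at that moment; what a row does not reach only later rows make up. A row lasts 1/8 s, in which the tool goes at most 0.0625 m and 0.188 rad, less where a joint would pass 70% of its speed; a pose out of reach is approached as far as the arm can. The fingers move at their own pace and stop on an object; FORCE is the grip in N (left out, the last holds). Time passes only in rows, so rows that do not move let the fingers close. It prints the time, the measured TCP pose, the force, the opening and the grip force at its end.
- status.get_obs(): the state, without advancing time (a new reading comes with each control period).
- imaging.snapshot(name): name is "side" or "top"; returns the picture (400x640x3 uint8, red, green, blue); there is no depth.
- imaging.camera_params(name): a dict with "mtx" (3x3 intrinsics, pixels), "k1" (the pictures are not rectified: a ray, as slopes to the right and down, at radius r is drawn at 1 + k1 r^2 times it, then the intrinsics apply), "R" (3x3) and "t" (3): a world point X has camera coordinates R X + t. Camera axes: x right, y down, z forward; pixel columns grow to the right and rows downward; lengths in m; the calibration is good to about 2 mm. A picture is of the moment at which its call begins. camera_params takes no time and is no camera call.
- workorder.finish_job(): hands the job in; it is judged then, once.
The state is a dict: "t": time; "joints": joint angles; "qd": joint speeds; "effort": joint torques, N m; "ee_pos": TCP position; "orientation": TCP orientation; "force": force on the tool from outside, world axes, zero at the start; "ft_torque": the same for the moment, N m; "grip_width": finger opening in m; "finger_force": force on a finger pad.
Only numpy, scipy, OpenCV 4.12 (cv2) and the standard library are available. Lean on these libraries where they do the work, as an engineer would, in place of code of your own. Each camera call takes 0.05 s, during which the arm holds its last target. There are 200 camera calls.

## Task

Somebody left the red rechargeable torch lying on the bench. Put it back in its tilting charger with the lens at the green-lamp end, and press it in until both pairs of spring jaws have snapped over it and it sits fully home on its contacts at both ends. Press gently and ease off as soon as it is home, and leave the glue, the wooden wheel and the offcut as they are.

Things in the scene. Friction and masses are not known exactly. Their poses are not given: they have to be found in the camera images.
- torch: Red torch, 0.2 to 0.4 kg, 215 mm long. Origin on its axis midway between its two brass rings; x points to the lens. Barrel 30 mm diameter, x = -71 to 71 mm; hexagonal aluminium ends 42 mm across flats (48.5 over corners): lens head x = 71 to 116, tail cap x = -99 to -71. Lying on flats its axis is level, 21 mm up. Centre of mass near x = 13 mm. Any flat may be up, in the charger too.
- ring_head (a point): Centre, on the torch's axis, of the brass ring at the lens end, 55 mm from its origin along +x; axes as the torch's. Trough walls between the jaws (|x| below 42, |y| 18 to 23 mm in the trough frame) rise to z = 82, so fingers beside the barrel cannot follow it home; its top stays free for pressing.
- ring_tail (a point): Centre, on the torch's axis, of the brass ring at the tail end, 55 mm from its origin along -x; axes as the torch's. Each pair of jaws resists with some 8 to 16 N as the barrel goes through; friction may then hold the torch part-way, so push on until it lands on the rigid contact and the force climbs. Over 70 N in all on jaws and contacts is too much.
- dock: The charger's grey stand, 132 x 110 mm, screwed to the bench. Origin on the bench below the hinge; x to the green-lamp end, where the lens goes, z up, -y the low front (robot's side). It carries a black trough on a stiff hinge that 15 N on its rim may turn. The trough's tilt, 5 to 40 degrees from upright towards -y, differs each time and is not reported: feel or look for it.
- pivot_head (a point): Point on the stand's hinge axis, 50 mm above the bench, at x = 55 mm of the dock frame; axes as the dock's. In the trough's own tilted frame (origin on the hinge axis below the middle, x as the dock's, z square out of its mouth) a seated torch's axis is at y = 0, z = 80 mm. Feeling from the front, the first edge met is the front wall's top: |x| below 42, y = -23, z = 82 mm.
- pivot_tail (a point): Point on the hinge axis at x = -55 mm of the dock frame, 50 mm up. Trough frame: brass contacts, z = 65 mm, under two pairs of sprung steel jaws centred at x = -55 and 55, 20 mm long. Jaw lips narrow from 33 mm apart at z = 96 to 23 mm at z = 90 and hinge open under the barrel. A torch let go on the lips stays, axis at z = 100. Hexagons hang outside the jaws, 6 mm play each way in x.
- glue: Yellow glue bottle with an orange cap standing on the bench, 54 mm diameter, 160 mm tall; origin under its base.
- wheel: Turned wooden wheel lying flat, 64 mm diameter, 23 mm high; origin under its middle.
- offcut: Pale wooden offcut, 75 x 35 x 20 mm, lying flat; origin under its middle.
There are look-alikes about, which are no part of the job. Of the things shaped like the dock, the grey one is meant. Of the things that look like the torch, take the one that is farthest from the robot's base at the start.

How it is judged:
By the outcome, as a careful person would: the job done as asked, in the order asked, and still so for the second after the job is handed in, with the robot touching nothing.
It also fails if it takes over 64 s, if anything falls off the work surface, if the arm or the gripper's body presses on something with over 40 N, if the wrist force passes 120 N, or if a joint passes its speed limit or range.

## Working session

There is one attempt and no reset: what is moved stays moved. The work goes in short steps, Python scripts to look and compute and a shell command to move; the robot and the scene stay as the last step left them, time stands still between calls to the robot, and variables do not carry over. Pictures are saved under pics/ and viewed, at most 10 in all, crops included, and the job is handed in when it is done.

```bash
ls; mkdir -p pics; python3 - <<'E'
from cell import status, imaging
import cv2
for n in("side","top"):
    im=imaging.snapshot(n); cv2.imwrite(f"pics/{n}0.png",im[:,:,::-1])
    p=imaging.camera_params(n); print(n,p)
print(status.get_obs())
E
```

```text
pics
side {'mtx': array([[387.63845119,   0.        , 327.61405757],
       [  0.        , 387.63845119, 201.15672147],
       [  0.        ,   0.        ,   1.        ]]), 'k1': -0.06831983330072929, 'R': array([[-0.93616276, -0.35150211, -0.00674871],
       [-0.22950553,  0.62556302, -0.74565281],
       [ 0.26632028, -0.69650353, -0.66630049]]), 't': array([0.43116969, 0.19013913, 1.09174081])}
top {'mtx': array([[505.81141366,   0.        , 328.80777174],
       [  0.        , 505.81141366, 192.61528691],
       [  0.        ,   0.        ,   1.        ]]), 'k1': -0.031892514776085394, 'R': array([[ 4.81561018e-04, -9.99822536e-01, -1.88325650e-02],
       [-9.92056532e-01,  1.89133380e-03, -1.25778613e-01],
       [ 1.25791911e-01,  1.87435392e-02, -9.91879567e-01]]), 't': array([-0.03398385,  0.47856915,  1.39732441])}
{'t': 0.1, 'joints': array([-9.93375312e-01,  3.85491918e-01,  6.73848844e-03, -3.96623339e-04,
       -1.19401872e+00, -2.58580327e-01]), 'qd': array([-0.0012751 , -0.0005196 ,  0.00201229,  0.00122985,  0.0027736 ,
       -0.00136348]), 'effort': array([-1.45680926e-03, -3.91689456e+01,  1.87934786e+01,  4.23197195e+00,
        1.34808096e-02, -7.13213331e-05]), 'ee_pos': array([ 0.19573433, -0.59298101,  0.2215579 ]), 'orientation': array([-1.58673628e-01,  9.87330578e-01,  9.77681774e-04, -2.32569055e-04]), 'force': array([-0.15937163, -1.01175884, -0.18216208]), 'ft_torque': array([0.0053755 , 0.01951336, 0.01641851]), 'finger_force': 0.0, 'grip_width': 0.08729829829829064}
```

View pics/top0.png

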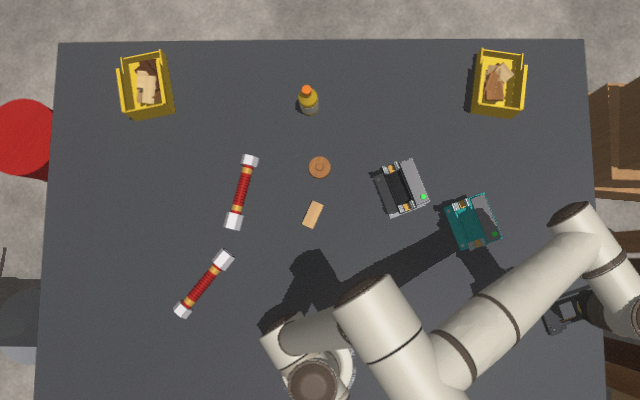

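View pics/side0.png

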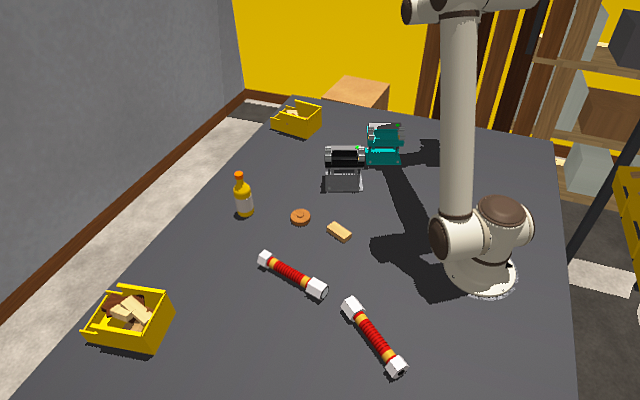

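```bash
cat > h.py <<'E'
import numpy as np, cv2
from cell import status, imaging
P={n:imaging.camera_params(n) for n in("side","top")}
def ray(n,uv):
    p=P[n];M=p["mtx"];d=np.array([(uv[0]-M[0,2])/M[0,0],(uv[1]-M[1,2])/M[1,1]])
    u=cv2.undistortPoints(np.array([[uv]],float),M,np.array([p["k1"],0,0,0.]))[0,0]
    return -p["R"].T@p["t"], p["R"].T@np.array([u[0],u[1],1])
def plane(n,uv,z):
    c,d=ray(n,uv); return c+d*(z-c[2])/d[2]
def tri(a,b):
    (c1,d1),(c2,d2)=ray("top",a),ray("side",b)
    d1=d1/np.linalg.norm(d1);d2=d2/np.linalg.norm(d2)
    s=np.linalg.lstsq(np.c_[d1,-d2],c2-c1,rcond=None)[0]
    p,q=c1+s[0]*d1,c2+s[1]*d2
    return (p+q)/2,np.linalg.norm(p-q)
def proj(n,X):
    p=P[n];c=p["R"]@np.asarray(X)+p["t"];x,y=c[:2]/c[2];f=1+p["k1"]*(x*x+y*y);M=p["mtx"]
    return np.array([M[0,0]*x*f+M[0,2],M[1,1]*y*f+M[1,2]])
E
python3 - <<'E'
from h import *
np.set_printoptions(precision=4,suppress=True)
def blobs(im,m,amin=8):
    n,l,s,c=cv2.connectedComponentsWithStats(m.astype(np.uint8));return [(s[i,4],c[i].round(1),s[i,:4]) for i in range(1,n) if s[i,4]>amin]
for n in("top","side"):
    im=cv2.imread(f"pics/{n}0.png");h=cv2.cvtColor(im,cv2.COLOR_BGR2HSV);H,S,V=cv2.split(h)
    print(n)
    print("brass");[print(b) for b in blobs(im,(H>12)&(H<28)&(S>140)&(V>130),10)]
    print("green");[print(b) for b in blobs(im,(H>50)&(H<75)&(S>120)&(V>120),3)]
t=cv2.imread("pics/top0.png");s=cv2.imread("pics/side0.png")
for uv in((241,192),(204,284)):
    X=plane("top",uv,.021);print(X,np.hypot(*X[:2]),proj("side",X))
rs=lambda a,k:cv2.resize(a,None,fx=k,fy=k,interpolation=cv2.INTER_CUBIC)
a=rs(t[145:240,215:275],6);b=rs(s[240:310,250:340],4)
b2=rs(s[130:200,310:380],5); a2=rs(t[145:225,360:440],5)
W=np.zeros((600,800,3),np.uint8)
a=a[:570]; W[:a.shape[0],:a.shape[1]]=a; W[:b.shape[0],370:370+b.shape[1]]=b
cv2.imwrite("pics/c1.png",W)
W=np.zeros((450,800,3),np.uint8);W[:400,:400]=a2;W[:350,400:750]=b2;cv2.imwrite("pics/c2.png",W)
E
```

```text
top
brass
(np.int32(923), array([140.1,  83.2]), array([116,  49,  50,  64], dtype=int32))
(np.int32(1215), array([497.8,  81. ]), array([477,  48,  51,  63], dtype=int32))
(np.int32(28), array([521.4,  61.2]), array([520,  53,   4,  17], dtype=int32))
(np.int32(33), array([121.6,  64.9]), array([120,  57,   4,  17], dtype=int32))
(np.int32(221), array([308.4,  96.7]), array([299,  86,  18,  20], dtype=int32))
(np.int32(282), array([319.3, 167.1]), array([309, 157,  21,  21], dtype=int32))
(np.int32(31), array([390.5, 168.4]), array([388, 165,   6,   8], dtype=int32))
(np.int32(50), array([246.5, 170. ]), array([242, 167,  10,   7], dtype=int32))
(np.int32(52), array([236.6, 207.6]), array([232, 204,  10,   8], dtype=int32))
(np.int32(30), array([406.1, 206.8]), array([403, 204,   7,   7], dtype=int32))
(np.int32(55), array([213.8, 270. ]), array([209, 265,  11,  10], dtype=int32))
(np.int32(53), array([188.5, 301.4]), array([184, 297,  11,   9], dtype=int32))
green
(np.int32(21), array([423., 196.]), array([421, 194,   5,   5], dtype=int32))
side
brass
(np.int32(16593), array([328.9
[... 1656 characters left out ...]
e=int32))
(np.int32(52), array([304.2, 280. ]), array([300, 276,  10,  10], dtype=int32))
(np.int32(2400), array([136. , 324.5]), array([ 79, 283,  97,  72], dtype=int32))
(np.int32(65), array([360.6, 317.8]), array([355, 314,  13,  10], dtype=int32))
(np.int32(107), array([116.6, 322.9]), array([107, 317,  20,  12], dtype=int32))
(np.int32(85), array([387.9, 354.2]), array([382, 349,  14,  12], dtype=int32))
green
(np.int32(7), array([397. , 124.7]), array([396, 124,   3,   3], dtype=int32))
(np.int32(9), array([356.7, 147. ]), array([355, 146,   4,   3], dtype=int32))
[0.4819 0.2163 0.021 ] 0.5282419297793798 [292.4012 274.0983]
[0.2227 0.3148 0.021 ] 0.3856513632798027 [374.4229 335.1891]
```

View pics/c1.png

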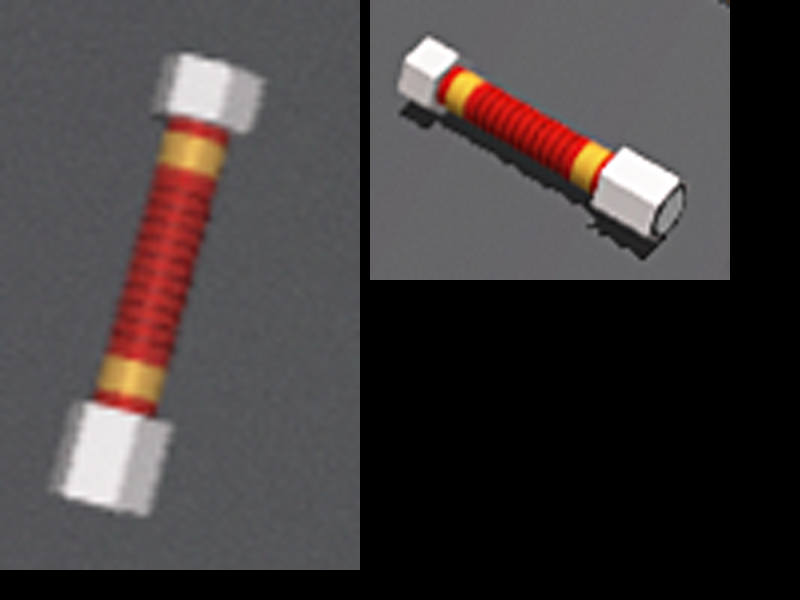

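View pics/c2.png

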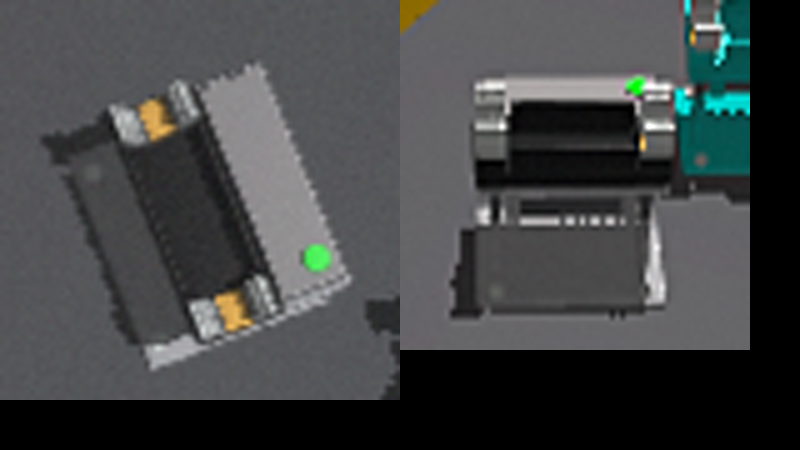

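Candidates for the torch: top (241,192), 0.53 m from the base, and top (204,284), 0.39 m. The far one at (241,192) (side (292,274)) is meant. Its long hexagon with the dark lens disc is at top (233,222) / side (318,289). The grey dock is at top (400,187) with its lamp at (423,196); the teal one is the look-alike. The trough leans to image left, and its contacts are at top (390.5,168.4) for the tail and (406.1,206.8) for the lens. Next I look at the trough with more contrast.

```bash
python3 - <<'E'
from h import *
np.set_printoptions(precision=4,suppress=True)
# torch rings
for a,b in (((246.5,170),(272.6,261.7)),((236.6,207.6),(304.2,280.))): print("ring",*tri(a,b))
for z in(.10,.115):
  A,B=plane("top",(390.5,168.4),z),plane("top",(406.1,206.8),z);print("contacts",A,B,np.linalg.norm(A-B),np.degrees(np.arctan2(*(B-A)[1::-1])))
def avg(n,k=8): return np.mean([imaging.snapshot(n).astype(float) for _ in range(k)],0)[:,:,::-1]
t,s=avg("top",4),avg("side",4)
g=lambda a:(255*(np.clip(a,0,255)/255)**.5).astype(np.uint8)
a=cv2.resize(g(t[152:222,365:435]),None,fx=8,fy=8,interpolation=cv2.INTER_CUBIC)[:,:400+160]
b=cv2.resize(g(s[138:198,318:372]),None,fx=8,fy=8,interpolation=cv2.INTER_CUBIC)
cv2.imwrite("pics/t1.png",a);cv2.imwrite("pics/s1.png",b)
E
```

```text
ring [0.5463 0.2013 0.0287] 0.00450643152589289
ring [0.4391 0.2273 0.0276] 0.005149301545665664
contacts [ 0.5351 -0.2018  0.1   ] [ 0.4311 -0.2418  0.1   ] 0.11138593226784155 -158.94993888996248
contacts [ 0.5325 -0.2002  0.115 ] [ 0.4297 -0.2398  0.115 ] 0.11014420047537614 -158.94993888996248
```

View pics/t1.png

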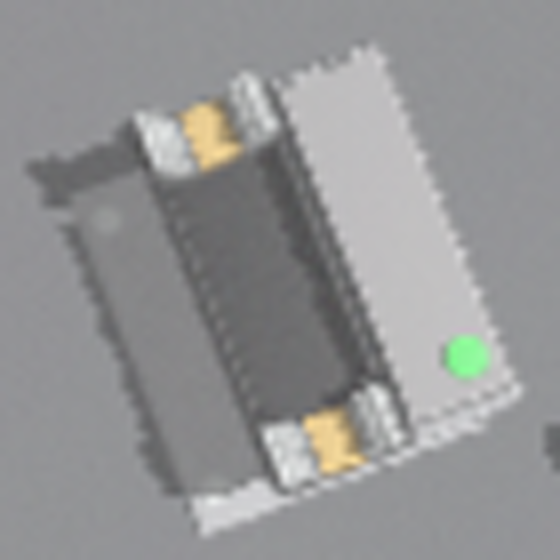

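View pics/s1.png

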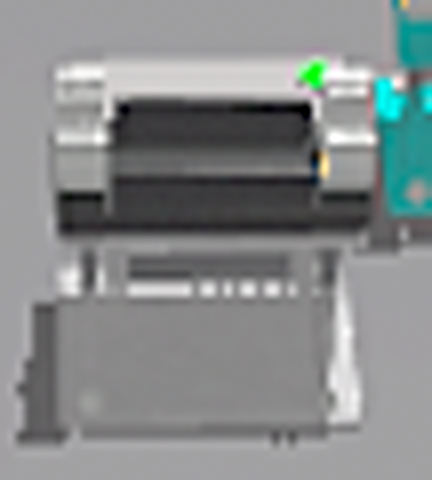

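Both views show the trough mouth. In t1 the front wall's outer edge runs (165,190)–(265,430), the back wall (275,150)–(400,430). In s1 the front wall's lighter top strip is at rows 150–178, with the back wall's edge at row about 100. I intersect these edge lines across the two views.

```bash
cat > prof.py <<'E'
from h import *
th=np.radians(-158.95);d=np.array([np.cos(th),np.sin(th),0]);yd=np.array([-d[1],d[0],0]);O=np.array([.482,-.221,0])
def avg(n,k=4): return np.mean([imaging.snapshot(n).astype(float).mean(2) for _ in range(k)],0).astype(np.float32)
ys=np.arange(-.07,.0701,.001)
def prof(n,im,z=.12,x0=-.03,x1=.03):
    r=[]
    for y in ys:
        uv=np.array([proj(n,O+x*d+y*yd+[0,0,z]) for x in np.linspace(x0,x1,40)],np.float32)
        r.append(cv2.remap(im,uv[:,0],uv[:,1],cv2.INTER_LINEAR).mean())
    return np.array(r)
def slope(n,y,z=.12):  # 2D direction (dy/dz) of the line of sight in the cross-section
    c,_=ray(n,(0,0)); p=O+y*yd+[0,0,z]; v=p-c; return v@yd/v[2]
E
python3 - <<'E'
from prof import *
np.set_printoptions(precision=3,suppress=True,linewidth=150)
for n in("top","side"):
    p=prof(n,avg(n)); print(n,"slope",slope(n,0))
    for i in range(0,141,1):
        if n=="side" or 15<i<125: print(f"{ys[i]*1e3:.0f}:{p[i]:.0f}",end=" ")
    print()
E
```

```text
top slope -0.16218406866759252
-54:54 -53:60 -52:66 -51:69 -50:71 -49:72 -48:72 -47:72 -46:72 -45:72 -44:72 -43:72 -42:72 -41:72 -40:72 -39:72 -38:72 -37:72 -36:72 -35:72 -34:72 -33:72 -32:72 -31:72 -30:72 -29:70 -28:66 -27:58 -26:49 -25:43 -24:43 -23:47 -22:49 -21:48 -20:45 -19:44 -18:44 -17:44 -16:45 -15:45 -14:45 -13:46 -12:46 -11:46 -10:46 -9:46 -8:47 -7:47 -6:47 -5:47 -4:48 -3:48 -2:48 -1:48 0:48 1:48 2:48 3:48 4:48 5:49 6:49 7:49 8:48 9:45 10:40 11:36 12:33 13:31 14:30 15:29 16:30 17:33 18:39 19:46 20:50 21:48 22:46 23:50 24:65 25:92 26:118 27:132 28:139 29:142 30:143 31:143 32:143 33:143 34:143 35:143 36:143 37:144 38:144 39:144 40:144 41:144 42:144 43:145 44:145 45:145 46:145 47:145 48:145 49:145 50:145 51:146 52:146 53:146 54:146 
side slope -1.4136793680865671
-70:53 -69:58 -68:63 -67:68 -66:72 -65:76 -64:80 -63:84 -62:85 -61:78 -60:70 -59:62 -58:53 -57:45 -56:38 -55:32 -54:25 -53:19 -52:12 -51:8 -50:9 -49:10 -48:11 -47:12 -46:13 -45:14 -44:15 -43:15 -42:16 -41:17 -40:17 -39:17 -38:17 -37:16 -36:16 -35:16 -34:15 -33:15 -32:15 -31:15 -30:14 -29:14 -28:14 -27:14 -26:14 -25:14 -24:13 -23:13 -22:12 -21:11 -20:10 -19:9 -18:10 -17:17 -16:25 -15:33 -14:40 -13:48 -12:50 -11:48 -10:47 -9:46 -8:45 -7:43 -6:42 -5:41 -4:40 -3:38 -2:37 -1:36 0:33 1:30 2:28 3:25 4:22 5:20 6:19 7:18 8:16 9:15 10:14 11:13 12:13 13:14 14:14 15:14 16:14 17:14 18:14 19:14 20:14 21:14 22:14 23:14 24:14 25:14 26:13 27:13 28:13 29:11 30:10 31:9 32:8 33:7 34:7 35:13 36:21 37:28 38:36 39:43 40:51 41:66 42:84 43:102 44:120 45:138 46:156 47:162 48:164 49:166 50:168 51:170 52:172 53:172 54:171 55:170 56:170 57:169 58:168 59:168 60:169 61:169 62:170 63:171 64:171 65:170 66:163 67:156 68:149 69:143 70:136
```

Cross-section results: the front wall's top edge is at about z=127 mm and the back wall's top at 134 mm, 44 mm apart (41–46 expected). The contacts are 110 mm apart and the hinge is about 11 mm behind O. So the tilt is about 10°. The torch rings are 110 mm apart, as they should be. Next: a helper to work out the moves.

```bash
cat > go.py <<'E'
import sys
from h import *
from scipy.spatial.transform import Rotation as Ro
np.set_printoptions(precision=4,suppress=True)
def dockframe(t,h=.011,psi=-158.95):
    p=np.radians(psi);x=np.array([np.cos(p),np.sin(p),0]);y=np.array([-x[1],x[0],0]);z=np.array([0,0,1.]);t=np.radians(t)
    O=np.array([.482,-.221,0]);C=np.array([.4811,-.2200,0]);O=O+((C-O)@x)*x+h*y+[0,0,.05]
    return O,np.c_[x,np.cos(t)*y+np.sin(t)*z,-np.sin(t)*y+np.cos(t)*z]
def tool(x,up): return np.c_[x,np.cross(-up,x),-up]
def rel(p,R):
    o=status.get_obs();R0=Ro.from_quat(o["orientation"])
    print("t %.2f rot"%o["t"],(R0.inv()*Ro.from_matrix(R)).as_rotvec(),"shift",R0.inv().apply(np.asarray(p)-o["ee_pos"]),"F",o["force"],"w %.4f"%o["grip_width"])
def torch():
    a,b=plane("top",(246.5,170),.033),plane("top",(236.6,207.6),.033)
    x=(b-a)/np.linalg.norm(b-a);x[2]=0
    return (a+b)/2,x
E
python3 - <<'E'
from go import *
c,x=torch();print(c,x,np.degrees(np.arctan2(x[1],x[0])))
p=c+.010*x; p[2]=.10; rel(p,tool(x,np.array([0,0,1.])))
E
```

```text
[0.4897 0.2126 0.033 ] [-0.9724  0.2335  0.    ] 166.49770694374715
t 0.90 rot [ 0.     -0.      0.5544] shift [-0.5232  0.6786  0.1226] F [ 0.3763  0.0915 -0.2959] w 0.0871
```

```bash
python3 -m pendant '0 0 0.2 -0.523 0.679 0 0.087;0 0 0.35 -0.523 0.679 0 0.087;0 0 0.5544 -0.523 0.679 0 0.087;0 0 0.5544 -0.523 0.679 0 0.087;0 0 0.5544 -0.523 0.679 0 0.087' 20
cat > g.py <<'E'
from go import *
c,x=torch();p=c+.010*x; p[2]=float(sys.argv[1]); rel(p,tool(x,np.array([0,0,1.])))
E
python3 g.py .1
```

```text
t: 1.52
ee_pos: [0.2981, -0.3031, 0.223]
orientation: [0.118, 0.993, -0.0, 0.001]
force: [0.7, 0.2, -0.3]
grip_width: 0.0871
finger_force: 0.0
t 1.52 rot [-0.0003  0.0012 -0.0007] shift [-0.0554  0.5463  0.1229] F [ 0.7186  0.1923 -0.2972] w 0.0871
```

```bash
python3 -m pendant '0 0 0 -0.055 0.546 0.05 0.087;0 0 0 -0.055 0.546 0.05 0.087;0 0 0 -0.055 0.546 0.05 0.087;0 0 0 -0.055 0.546 0.05 0.087;0 0 0 -0.055 0.546 0.05 0.087' >/dev/null; python3 g.py .1
```

```text
t 2.15 rot [0.0009 0.0018 0.0009] shift [-0.0249  0.2359  0.0951] F [ 1.8637 -0.2532  1.4822] w 0.0870
```

```bash
python3 -m pendant '0 0 0 -0.025 0.236 0.095 0.087;0 0 0 -0.025 0.236 0.095 0.087;0 0 0 -0.025 0.236 0.095 0.087;0 0 0 -0.025 0.236 0.095 0.087;0 0 0 -0.025 0.236 0.095 0.087' >/dev/null; python3 g.py .009
```

```text
t 2.77 rot [-0.002  -0.0013  0.0034] shift [-0.0002 -0.0004  0.0882] F [-0.0111  0.1438  0.3226] w 0.0871
```

```bash
python3 -m pendant '0 0 0 0 0 0.05 0.087;0 0 0 0 0 0.088 0.087;0 0 0 0 0 0.088 0.087' ; python3 -m pendant '0 0 0 0 0 0 0;0 0 0 0 0 0 0;0 0 0 0 0 0 0;0 0 0 0 0 0 0;0 0 0 0 0 0 0' 25; python3 g.py .009
```

```text
t: 3.15
ee_pos: [0.4779, 0.2108, 0.0095]
orientation: [0.118, 0.993, -0.002, -0.002]
force: [0.9, 0.1, 0.5]
grip_width: 0.0869
finger_force: 0.0
t: 3.78
ee_pos: [0.4797, 0.2128, 0.0116]
orientation: [0.118, 0.993, 0.0, 0.0]
force: [0.1, 0.4, -0.3]
grip_width: 0.0451
finger_force: 0.0
t 3.77 rot [0.0004 0.0003 0.0001] shift [0.0002 0.0021 0.0026] F [ 0.1037  0.3965 -0.293 ] w 0.0451
```

```bash
python3 -m pendant '0 0 0 0 0 0.002 0;0 0 0 0 0 0.002 0;0 0 0 0 0 0.002 0;0 0 0 0 0 0.002 0;0 0 0 0 0 0.002 0' 25; 
```

```text
t: 4.4
ee_pos: [0.4805, 0.2133, 0.0097]
orientation: [0.117, 0.993, 0.001, 0.001]
force: [3.1, 2.7, 2.0]
grip_width: 0.0294
finger_force: 25.0
```

```bash
python3 -m pendant '0 0 0 0 0 -0.06 0;0 0 0 0 0 -0.12 0;0 0 0 0 0 -0.18 0;0 0 0 0 0 -0.22 0;0 0 0 0 0 -0.22 0' 40
cat > d.py <<'E'
from go import *
# args: tilt, trough x y z of TCP (mm)
t,x,y,z=map(float,sys.argv[1:5]);O,R=dockframe(t);rel(O+R@np.array([x,y,z])/1e3,tool(R[:,0],R[:,2]))
o=status.get_obs();print("TCP in trough mm",R.T@(o["ee_pos"]-O)*1e3)
E
python3 d.py 10 10 0 150
python3 - <<'E'
from h import *
for n in("top","side"):
    im=imaging.snapshot(n)[:,:,::-1].copy();cv2.imwrite(f"pics/{n}2.png",im)
    h=cv2.cvtColor(im,cv2.COLOR_BGR2HSV);H,S,V=cv2.split(h)
    k,l,s,c=cv2.connectedComponentsWithStats(((H>12)&(H<28)&(S>140)&(V>130)).astype(np.uint8))
    u=proj(n,status.get_obs()["ee_pos"]);print(n,u)
    for i in range(1,k):
        if 15<s[i,4]<150 and np.hypot(*(c[i]-u))<80: print(s[i],c[i])
E
```

```text
t: 5.03
ee_pos: [0.4791, 0.2122, 0.2306]
orientation: [0.118, 0.993, 0.001, 0.0]
force: [-0.2, 0.2, -5.2]
grip_width: 0.0289
finger_force: 40.0
t 5.03 rot [ 0.1704 -0.0522 -0.6022] shift [-0.0871 -0.4141  0.0323] F [-0.1723  0.1608 -5.2198] w 0.0289
TCP in trough mm [-153.3649 -378.6525  250.1113]
top [226.76321899 182.93573664]
[227 152  12   8  66] [232.68181818 155.27272727]
[215 196  12   8  70] [220.34285714 199.47142857]
side [289.19321809 219.62086797]
[235 171   8   5  33] [238.18181818 173.18181818]
[297 209  13  19 138] [302.86231884 216.57246377]
[238 212  13   5  37] [243.81081081 214.05405405]
```

```bash
python3 - <<'E'
from go import *
o=status.get_obs();R=Ro.from_quat(o["orientation"])
for z in(.252,):
    a,b=plane("top",(232.68,155.27),z),plane("top",(220.34,199.47),z)
    for p in(a,b,(a+b)/2): print(p,R.inv().apply(p-o["ee_pos"])*1e3)
    print(np.linalg.norm(a-b))
E
python3 -m pendant '0 0 -0.15 -0.087 -0.414 -0.02 0;0 0 -0.3 -0.087 -0.414 -0.02 0;0 0 -0.45 -0.087 -0.414 -0.02 0;0 0 -0.6 -0.087 -0.414 -0.02 0;0 0 -0.6 -0.087 -0.414 -0.02 0' ; python3 d.py 10 10 0 150
```

```text
[0.5417 0.1936 0.252 ] [-66.6238  -2.1113 -25.9799]
[0.4344 0.2206 0.252 ] [ 44.0129  -1.0525 -25.3561]
[0.488  0.2071 0.252 ] [-11.3055  -1.5819 -25.668 ]
0.11064358393171499
t: 5.75
ee_pos: [0.4682, -0.0998, 0.2406]
orientation: [-0.182, 0.983, 0.001, -0.004]
force: [1.1, 0.5, -3.8]
grip_width: 0.029
finger_force: 40.0
t 5.75 rot [ 0.1776 -0.0075 -0.0015] shift [ 0.0406 -0.1033  0.0429] F [ 1.0598  0.5425 -3.819 ] w 0.0290
TCP in trough mm [-31.1285 -94.0646 210.1117]
```

```bash
python3 -m pendant '0.17 0 0 0.042 -0.103 0.02 0;0.178 -0.007 0 0.042 -0.103 0.04 0;0.178 -0.007 0 0.042 -0.103 0.043 0;0.178 -0.007 0 0.042 -0.103 0.043 0' ; python3 d.py 10 11 0 120
python3 - <<'E'
from h import *
W=np.zeros((560,800,3),np.uint8)
for n,(r,c),k in(("top",(130,350),0),("side",(115,290),400)):
    im=imaging.snapshot(n)[:,:,::-1];cv2.imwrite(f"pics/{n}3.png",im)
    W[:560,k:k+400]=cv2.resize((255*(im[r:r+112,c:c+80]/255.)**.6).astype(np.uint8),None,fx=5,fy=5,interpolation=cv2.INTER_CUBIC)
cv2.imwrite("pics/c3.png",W)
E
```

```text
t: 6.25
ee_pos: [0.4667, -0.2092, 0.1985]
orientation: [-0.18, 0.98, -0.086, 0.017]
force: [1.2, -0.6, -3.6]
grip_width: 0.0288
finger_force: 40.0
t 6.25 rot [-0.0008  0.0011 -0.0038] shift [ 0.0015 -0.0013  0.031 ] F [ 1.2428 -0.5687 -3.6357] w 0.0288
TCP in trough mm [  9.5643  -1.3042 151.0042]
```

View pics/c3.png

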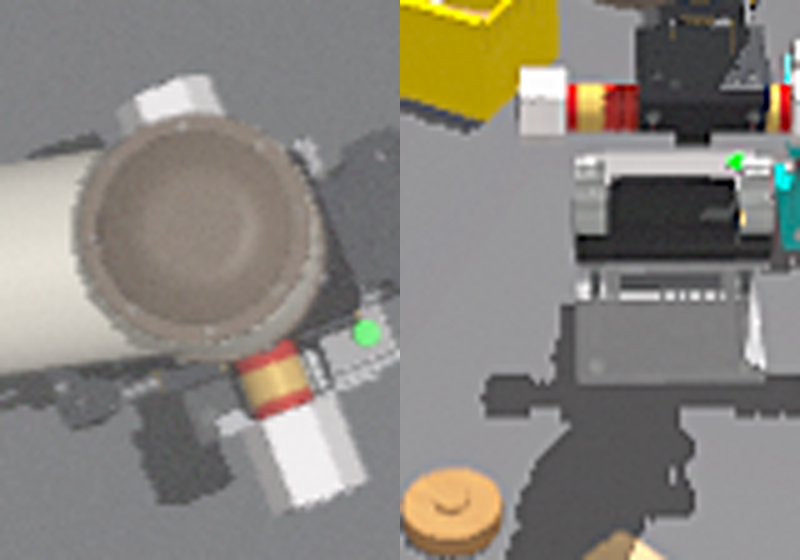

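The torch hangs parallel above the trough, with its head ring at top (405.6,205.6). I compare that pixel with the robot's belief to get the camera's local bias.

```bash
python3 - <<'E'
from go import *
im=cv2.imread("pics/top3.png");H,S,V=cv2.split(cv2.cvtColor(im,cv2.COLOR_BGR2HSV))
m=((H>12)&(H<28)&(S>140)&(V>130)).astype(np.uint8);k,l,s,c=cv2.connectedComponentsWithStats(m)
for i in range(1,k):
    if s[i,4]>15 and 380<c[i][0]<430 and 150<c[i][1]<230: print(s[i],c[i]);uv=c[i]
o=status.get_obs();R=Ro.from_quat(o["orientation"]).as_matrix()
ax=o["ee_pos"]+R@np.array([.0437,0,-.0105]); top=ax+np.array([0,0,.012])
q=plane("top",uv,top[2]);print("believed",top,"camera",q)
O,D=dockframe(10);print("cam-belief in dock axes mm",(q-top)@D[:,0]*1e3,(q-top)@np.cross([0,0,1],D[:,0])*1e3)
E
```

```text
[400 202  11   9  64] [405.0312 205.5938]
believed [ 0.4269 -0.2225  0.2225] camera [ 0.422  -0.2228  0.2225]
cam-belief in dock axes mm 4.651996964403246 -1.3892023965617002
```

```bash
python3 -m pendant '0 0 0 0 -0.002 0.04 0;0 0 0 0 -0.002 0.055 0;0 0 0 0 -0.002 0.055 0;0 0 0 0 -0.002 0.055 0' ; python3 d.py 10 9.5 0.7 89
```

```text
t: 6.85
ee_pos: [0.4741, -0.2194, 0.1484]
orientation: [-0.181, 0.979, -0.087, 0.021]
force: [0.5, -0.5, -3.6]
grip_width: 0.0291
finger_force: 40.0
t 6.85 rot [-0.0047  0.0087 -0.0024] shift [0.0032 0.0014 0.0105] F [ 0.4706 -0.545  -3.5557] w 0.0291
TCP in trough mm [ 6.379   2.0177 99.5782]
```

```bash
python3 -m pendant '-0.005 0.008 0 0.003 0.001 0.006 0;-0.005 0.008 0 0.003 0.001 0.008 0;-0.005 0.008 0 0.003 0.001 0.008 0' |grep -E "force|t:"; python3 d.py 10 9.5 0.7 89;  python3 -m pendant '0 0 0 0 0 0.002 0;0 0 0 0 0 0.002 0'|grep -E "force|t:"; python3 d.py 10 9.5 0.7 89
```

```text
t: 7.22
force: [0.2, 0.1, -3.4]
finger_force: 40.0
t 7.22 rot [ 0.0015 -0.0016 -0.0035] shift [-0.0012  0.0002  0.0014] F [ 0.177   0.1211 -3.4461] w 0.0292
TCP in trough mm [10.6621  0.8787 90.3662]
t: 7.48
force: [-2.8, 4.5, 0.8]
finger_force: 40.0
t 7.47 rot [ 0.001  -0.001  -0.0034] shift [-0.001   0.0003  0.0002] F [-2.8373  4.4979  0.8302] w 0.0291
TCP in trough mm [10.4716  1.0009 89.154 ]
```

```bash
python3 -m pendant '0 0 0 0 0.001 0 0;0 0 0 0 0.001 0 0'|grep -E " force|^force|t:"; python3 -m pendant '0 0 0 0 0.001 0 0;0 0 0 0 0.001 0 0'|grep -E "^force|t:";python3 d.py 10 9.5 0.7 89
```

```text
t: 7.72
force: [-0.7, -0.4, 1.7]
t: 7.98
force: [0.9, -5.0, -0.0]
t 7.97 rot [ 0.0004 -0.0008 -0.0036] shift [-0.0008 -0.0011 -0.0004] F [ 0.8522 -5.0306 -0.0328] w 0.0292
TCP in trough mm [10.2715 -0.3949 88.6257]
```

```bash
python3 -c "
from h import *
print('lamp',tri((423,196),(356.7,147)))"
python3 -m pendant '0 0 0 0 -0.001 0 0.029;0 0 0 0 -0.001 0 0.029'|grep -E "^force|t:"; python3 -m pendant '0 0 0 0 0 0 0.045;0 0 0 0 0 0 0.045;0 0 0 0 0 0 0.045;0 0 0 0 0 0 0.045'|grep -E "force|t:|grip"; python3 d.py 10 9.5 0.7 89
```

```text
lamp (array([ 0.4581325 , -0.28296388,  0.12548754]), np.float64(0.0022989873744033093))
t: 8.22
force: [-0.4, -1.5, 1.9]
t: 8.72
force: [1.2, 1.1, 0.5]
grip_width: 0.0446
finger_force: 0.0
t 8.72 rot [ 0.0018 -0.0017 -0.0036] shift [-0.0011 -0.0009 -0.0008] F [1.1849 1.0973 0.4925] w 0.0446
TCP in trough mm [10.6311 -0.2384 88.2451]
```

```bash
python3 -m pendant '0 0 0 0 0 -0.02 0.045;0 0 0 0 0 -0.04 0.045;0 0 0 -0.01 0 -0.045 0;0 0 0 -0.01 0 -0.045 0;0 0 0 -0.01 0 -0.045 0'|grep -E "^force|t:"; python3 -m pendant '0 0 0 0 0 0 0;0 0 0 0 0 0 0;0 0 0 0 0 0 0' 40|grep -E "^force|t:|grip"; python3 d.py 10 0 0 116
python3 - <<'E'
from h import *
W=np.zeros((560,800,3),np.uint8)
for n,(r,c),k in(("top",(140,350),0),("side",(115,300),400)):
    im=imaging.snapshot(n)[:,:,::-1];cv2.imwrite(f"pics/{n}4.png",im)
    W[:560,k:k+400]=cv2.resize((255*(im[r:r+112,c:c+80]/255.)**.6).astype(np.uint8),None,fx=5,fy=5,interpolation=cv2.INTER_CUBIC)
cv2.imwrite("pics/c4.png",W)
E
```

```text
t: 9.35
force: [0.2, -0.8, -1.0]
t: 9.72
force: [-0.2, -0.2, 0.3]
grip_width: 0.001
t 9.72 rot [ 0.0017 -0.0019 -0.0037] shift [-0.0007 -0.      0.0172] F [-0.2143 -0.2155  0.3069] w 0.0010
TCP in trough mm [  0.713    0.0005 133.1836]
```

View pics/c4.png

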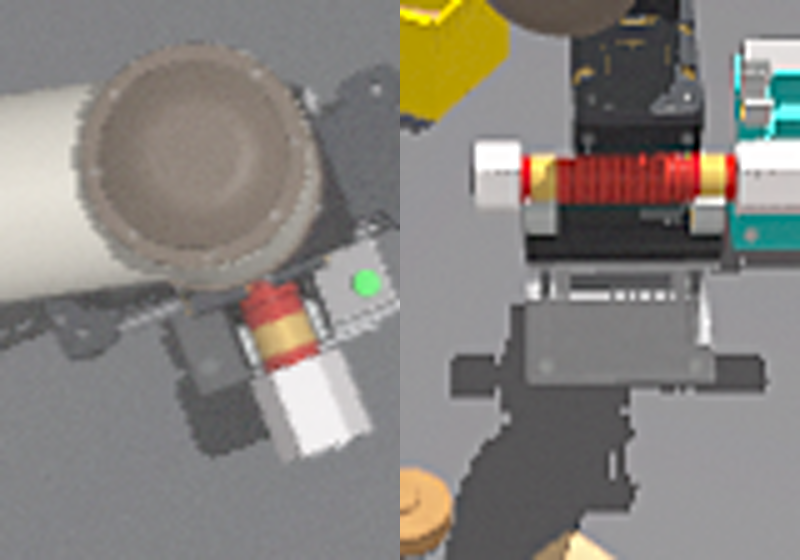

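The torch rests level on both jaw pairs: in the side crop the rings at columns 540 and 712 sit over the jaws, and the lens is at the lamp end. I press at the middle.

```bash
python3 -m pendant '0 0 0 -0.001 0 0.014 0;0 0 0 -0.001 0 0.016 0;0 0 0 -0.001 0 0.017 0;0 0 0 -0.001 0 0.017 0'|grep -E "^force"; python3 d.py 10 0 0 95;python3 -m pendant '0 0 0 0 0 0.002 0;0 0 0 0 0 0.002 0'|grep -E "^force";python3 -m pendant '0 0 0 0 0 0.002 0;0 0 0 0 0 0.002 0'|grep -E "^force"; python3 d.py 10 0 0 95
```

```text
force: [1.1, 0.4, -0.6]
t 10.32 rot [ 0.0015 -0.0015 -0.0035] shift [0.0005 0.     0.0213] F [ 1.0929  0.4347 -0.6219] w 0.0002
TCP in trough mm [ -0.483    0.035  116.3329]
force: [-1.5, 1.7, 4.2]
force: [-2.9, 2.9, 10.9]
t 10.82 rot [-0.0007  0.0005 -0.0031] shift [0.0011 0.0009 0.0194] F [-2.9156  2.8835 10.9449] w 0.0005
TCP in trough mm [ -1.1219   0.8638 114.4224]
```

```bash
for i in 1; do python3 -m pendant '0 0 0 0 0 0.002 0;0 0 0 0 0 0.002 0'|grep -E "^force";done; python3 d.py 10 0 0 95;python3 -m pendant '0 0 0 0 0 0.002 0;0 0 0 0 0 0.002 0'|grep -E "^force"; python3 d.py 10 0 0 95
```

```text
force: [-4.5, 4.5, 14.1]
t 11.07 rot [-0.0015  0.0016 -0.003 ] shift [0.0016 0.0012 0.0182] F [-4.5389  4.4618 14.1245] w 0.0006
TCP in trough mm [ -1.5324   1.174  113.1954]
force: [-4.5, 5.6, 15.7]
t 11.32 rot [-0.0022  0.0027 -0.0029] shift [0.002  0.0015 0.0166] F [-4.5017  5.6446 15.6807] w 0.0006
TCP in trough mm [ -1.9874   1.4525 111.6488]
```

The arm yields radially outward under load, which explains the sideways drag. I correct that while pressing on.

```bash
python3 -m pendant '0 0 0 0.002 0.0015 0 0;0 0 0 0.002 0.0015 0 0'|grep -E "^force";python3 -m pendant '0 0 0 0.0005 0.0005 0.002 0;0 0 0 0.0005 0.0005 0.002 0'|grep -E "^force"; python3 d.py 10 0 0 95
```

```text
force: [-0.6, 2.3, 12.2]
force: [-1.5, 2.6, 15.6]
t 11.82 rot [-0.0048  0.0076 -0.0021] shift [0.0019 0.0007 0.0155] F [-1.452   2.5706 15.6314] w 0.0007
TCP in trough mm [ -1.74     0.6064 110.5274]
```

```bash
S='0 0 0 0.0005 0.0003 0.002 0;0 0 0 0.0005 0.0003 0.002 0'; python3 -m pendant '0 0 0 0.0005 0.0003 0.002 0;0 0 0 0.0005 0.0003 0.002 0'|grep -E "^force"; python3 -m pendant '0 0 0 0.0005 0.0003 0.002 0;0 0 0 0.0005 0.0003 0.002 0'|grep -E "^force";python3 d.py 10 0 0 95;python3 -m pendant '0 0 0 0.0005 0.0003 0.002 0;0 0 0 0.0005 0.0003 0.002 0'|grep -E "^force"; python3 d.py 10 0 0 95
```

```text
force: [-0.4, 0.9, 15.5]
force: [1.5, 1.1, 6.6]
t 12.32 rot [-0.0003  0.0024 -0.0036] shift [-0.0017 -0.0018  0.0086] F [1.535  1.0635 6.5681] w 0.0003
TCP in trough mm [  1.7218  -1.8579 103.6106]
force: [0.6, 1.3, 9.3]
t 12.57 rot [-0.0017  0.004  -0.0027] shift [-0.0012 -0.0016  0.0072] F [0.6123 1.2618 9.2576] w 0.0006
TCP in trough mm [  1.2021  -1.6214 102.2089]
```

```bash
python3 -m pendant '0 0 0 -0.001 -0.001 0.002 0;0 0 0 -0.001 -0.001 0.002 0'|grep -E "^force"; python3 -m pendant '0 0 0 0 0 0.002 0;0 0 0 0 0 0.002 0'|grep -E "^force";python3 d.py 10 0 0 95;python3 -m pendant '0 0 0 0 0 0.002 0;0 0 0 0 0 0.002 0'|grep -E "^force"; python3 d.py 10 0 0 95
```

```text
force: [0.3, 2.5, 7.9]
force: [0.2, -0.8, -0.5]
t 13.07 rot [ 0.002  -0.0018 -0.0036] shift [-0.0027 -0.0022  0.0012] F [ 0.1948 -0.7928 -0.4504] w 0.0003
TCP in trough mm [ 2.6549 -2.2449 96.1693]
force: [-3.2, 3.3, 10.2]
t 13.32 rot [ 0.0012 -0.0027 -0.0034] shift [-0.0031 -0.0019  0.0001] F [-3.1968  3.3149 10.1649] w 0.0004
TCP in trough mm [ 3.0943 -1.918  95.1387]
```

```bash
python3 -m pendant '0 0 0 0.0005 0.0005 0.002 0;0 0 0 0.0005 0.0005 0.002 0'|grep -E "^force"; python3 -m pendant '0 0 0 0.0005 0.0005 0.002 0;0 0 0 0.0005 0.0005 0.002 0'|grep -E "^force";python3 d.py 10 0 0 95;python3 -m pendant '0 0 0 0.0005 0.0005 0.002 0;0 0 0 0.0005 0.0005 0.002 0'|grep -E "^force"; python3 d.py 10 0 0 95
```

```text
force: [-6.1, 5.9, 19.3]
force: [-9.6, 7.4, 27.6]
t 13.82 rot [-0.0028  0.0003 -0.0025] shift [-0.003  -0.0012 -0.0002] F [-9.5619  7.3512 27.6457] w 0.0004
TCP in trough mm [ 3.0024 -1.2071 94.8256]
force: [-12.8, 8.9, 37.4]
t 14.07 rot [-0.0049  0.0016 -0.0021] shift [-0.003  -0.0008 -0.0003] F [-12.7923   8.9013  37.4423] w 0.0006
TCP in trough mm [ 2.9909 -0.7825 94.6561]
```

Rigid stop at z = 95 and the force climbs, so it is home. I ease off, then look at it and feel each end lightly.

```bash
python3 -m pendant '0 0 0 -0.002 -0.002 -0.012 0;0 0 0 -0.003 -0.002 -0.025 0;0 0 0 -0.003 -0.002 -0.025 0;0 0 0 -0.003 -0.002 -0.025 0'|grep -E "^force"; python3 d.py 10 30 0 97
python3 - <<'E'
from h import *
W=np.zeros((560,800,3),np.uint8)
for n,(r,c),k in(("top",(140,350),0),("side",(115,300),400)):
    im=imaging.snapshot(n)[:,:,::-1]
    W[:560,k:k+400]=cv2.resize((255*(im[r:r+112,c:c+80]/255.)**.6).astype(np.uint8),None,fx=5,fy=5,interpolation=cv2.INTER_CUBIC)
cv2.imwrite("pics/c5.png",W)
E
```

```text
force: [0.9, -0.3, 0.1]
t 14.57 rot [ 0.0026 -0.0034 -0.0035] shift [ 0.0283 -0.002   0.0155] F [ 0.9444 -0.3274  0.057 ] w 0.0005
TCP in trough mm [  1.6789  -1.886  112.4348]
```

View pics/c5.png

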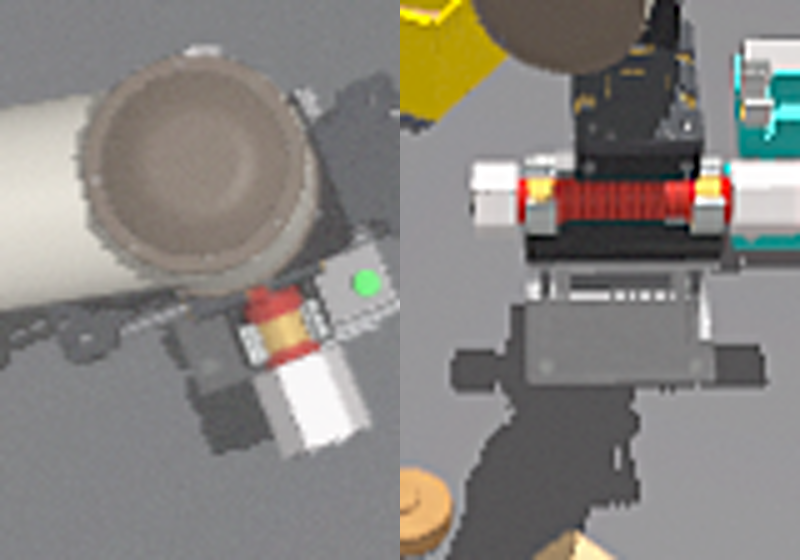

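Both jaw pairs close over the rings, at side-crop (540,188) and (710,188), and the torch is level. Next a light check press on each end.

```bash
python3 -m pendant '0 0 0 0.0265 -0.001 0 0;0 0 0 0.0265 -0.001 0.014 0;0 0 0 0.0265 -0.001 0.015 0;0 0 0 0.0265 -0.001 0.015 0'|grep -E "^force"; python3 -m pendant '0 0 0 0 0 0.002 0;0 0 0 0 0 0.002 0'|grep -E "^force"; python3 -m pendant '0 0 0 0 0 0.002 0;0 0 0 0 0 0.002 0'|grep -E "^force";python3 d.py 10 0 0 95; python3 -m pendant '0 0 0 0.0005 0.0005 0.003 0;0 0 0 0.0005 0.0005 0.003 0'|grep -E "^force";python3 d.py 10 0 0 95
```

```text
force: [-0.5, -0.3, -0.0]
force: [-1.2, -0.4, 0.3]
force: [-1.8, 1.3, 4.2]
t 15.68 rot [ 0.0007 -0.0008 -0.0033] shift [-0.0273 -0.0002  0.0002] F [-1.8462  1.3248  4.1796] w 0.0005
TCP in trough mm [27.2919 -0.2723 95.2051]
force: [-6.8, 5.0, 19.1]
t 15.93 rot [-0.002   0.0006 -0.0027] shift [-0.0272  0.0004 -0.0001] F [-6.7869  5.0429 19.068 ] w 0.0004
TCP in trough mm [27.2315  0.2981 94.9175]
```

Head end is home (95.0, rigid). Next the tail end.

```bash
python3 -m pendant '0 0 0 0 0 -0.012 0;0 0 0 -0.03 0 -0.015 0;0 0 0 -0.056 0 -0.012 0;0 0 0 -0.056 0 -0.008 0;0 0 0 -0.056 0 -0.008 0'|grep -E "^force";python3 d.py 10 -28 0 95; python3 -m pendant '0 0 0 0 0 0.002 0;0 0 0 0 0 0.002 0'|grep -E "^force"; python3 d.py 10 -28 0 95
```

```text
force: [0.6, 0.2, -0.8]
t 16.55 rot [ 0.0027 -0.0038 -0.0037] shift [-0.0013 -0.0014  0.0035] F [ 0.5979  0.2422 -0.7545] w 0.0007
TCP in trough mm [-26.7427  -1.4136  98.5078]
force: [-1.6, 0.4, -0.5]
t 16.80 rot [ 0.0017 -0.0019 -0.004 ] shift [-0.0008 -0.0009  0.0023] F [-1.5952  0.3917 -0.5244] w 0.0003
TCP in trough mm [-27.2049  -0.8647  97.2805]
```

```bash
python3 -m pendant '0 0 0 0 0 0.002 0;0 0 0 0 0 0.002 0'|grep -E "^force"; python3 -m pendant '0 0 0 0.0005 0.0005 0.003 0;0 0 0 0.0005 0.0005 0.003 0'|grep -E "^force";python3 d.py 10 -28 0 95;  python3 -m pendant '0 0 0 0.0005 0.0005 0.002 0;0 0 0 0.0005 0.0005 0.002 0'|grep -E "^force";python3 d.py 10 -28 0 95
```

```text
force: [0.2, -1.4, 0.7]
force: [-5.7, 3.7, 13.8]
t 17.30 rot [-0.0009 -0.     -0.003 ] shift [-0.0001 -0.0004  0.    ] F [-5.6839  3.6744 13.8204] w 0.0005
TCP in trough mm [-27.9012  -0.3939  95.0225]
force: [-8.5, 5.9, 22.2]
t 17.55 rot [-0.0028  0.0016 -0.0026] shift [-0.     -0.0002 -0.0001] F [-8.5356  5.9256 22.2085] w 0.0006
TCP in trough mm [-27.9567  -0.1925  94.8978]
```

Both ends are rigid at 95 mm, so the torch is home. I retreat and hand in.

```bash
python3 -m pendant '0 0 0 0 0 -0.02 0;0 0 0 0 0 -0.07 0;0 0 0 0 0 -0.12 0;0 0 0 0 0 -0.12 0;0 0 0 0 0 -0.12 0'|grep -E "^force|t:"; python3 -c "
from cell import workorder; print(workorder.finish_job())"
```

```text
t: 18.18
force: [0.1, -0.6, 0.5]
the job is handed in; nothing more can be done
None
```

I put the red torch back in the grey charger with its lens at the green-lamp end. Both jaw pairs have snapped over it, and both ends sit firmly on their contacts. The hardest press was about 40 N, the arm is well clear, and I handed the job in at 18 s.

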